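# Hand a plaque in through the flap of the firing box

## Robot

A 6-joint arm with a two-finger parallel gripper is mounted at the origin on the work surface. World frame = base frame: x ahead of the robot, y to its left, z up, the work surface at z = 0. Lengths are in mm, angles in rad, forces in N, time in s.
With the tool pointing down it reaches from about 375 to 900 mm from the base axis. Payload 3.1 kg.
Tool frame: the origin (TCP) lies midway between the tips of the shut fingers; the grasp point (between the pads) lies 19 mm behind it; y points along the fingers, z is the direction in which the jaws open and shut, and the axes are right-handed (so a half turn about y gives the same grasp; the last joint's range is limited). The gripper opens to 87 mm and grips with 3 to 60 N. Pads are 19 mm wide; open, the fingers measure 117 mm over their backs; the gripper's body (75 mm by 190 mm) begins 51 mm behind the grasp point.
Start: joints at [1.157, 0.527, 1.433, -0, 1.181, -0.178], TCP at [145.973, 607.691, 222.548] pointing down, gripper open.
Joint ranges: [-3.08, 3.08], [-0.75, 2.2], [0.22, 2.44], [-1.43, 4.57], [0, 2.65], [-2.85, 2.85]. Speed limits (rad/s): [2.79, 2.79, 3.14, 3.14, 3.14, 3.14].

## Interface

Orientations are given as a 3x3 rotation matrix whose columns are the frame's x, y, z axes.
In Python, from workcell import sense, read_camera, job_done gives the robot as it stands.
- The arm moves only by the shell command python3 -m inch 'ROWS' [OPENING] [FORCE]. ROWS is text: rows parted by semicolons, each of 4 numbers parted by spaces: the shift along the tool's x, y, z in mm, then the turn about the tool's y in degrees. A call has 1 to 8 rows; each row is the pose to reach, as a shift and turn from the pose measured when the call began, along the tool's axes at that moment; what a row does not reach only later rows make up. A row lasts 1/10 s, in which the tool goes at most 50 mm and 8.59 degrees, less where a joint would pass 70% of its speed; a pose out of reach is approached as far as the arm can. A call with a gripper value outside its range is refused whole. OPENING is the closure in counts, from 0 (fully open) to 255 (shut), set as the call begins (- or left out, the last holds). The fingers move at their own pace and stop on an object; FORCE is the grip in N (left out, the last holds). Time passes only in rows, so rows that repeat a pose let the fingers close. It gives the time, the measured TCP pose, the force and the opening at its end, in the units of the state.
- sense(): the state, without advancing time (a new reading comes with each control period).
- read_camera(name): name is "scene" or "top"; returns a dict with "frame" (420x560x3 uint8, red, green, blue), "range_z" (420x560 float32, mm along the optical axis (not along the pixel's ray), 0 where there is no reading), "fx", "fy", "cx", "cy" (pixels), "k1" (the pictures are not rectified: a ray, as slopes to the right and down, at radius r is drawn at 1 + k1 r^2 times it, then the intrinsics apply), "rvec" (rotation vector, rad) and "tvec" (3), from world to camera coordinates, as OpenCV has them. Camera axes: x right, y down, z forward; pixel columns grow to the right and rows downward; lengths in mm; the calibration is good to about 2 mm. A picture is of the moment at which its call begins.
- job_done(): hands the job in, once; it reports no verdict.
The state is a dict: "t": time; "joint_pos": joint angles; "qd": joint speeds; "tau": joint torques, N m; "eef_pos": TCP position; "tcp_rot": TCP orientation; "contact_force": force on the tool from outside, world axes, zero at the start; "wrist_torque": the same for the moment, N m; "finger_gap": finger opening in mm.
Only numpy, scipy, OpenCV 4.12 (cv2) and the standard library are available. Lean on these libraries where they do the work, as an engineer would, in place of code of your own. Each camera call takes 0.05 s, during which the arm holds its last target.

## Task

Hand in the terracotta-red plaque for firing: with your fingertips push it along the deck of the plywood firing box and in through the blue swing flap straight ahead of it, until it slides away down the chute, then draw your fingers back out so that the flap swings shut. Only push it, never lift it; leave the white plaque, the other flap and everything else on the table alone.

Things in the scene. Friction and masses are not known exactly. Their poses are not given: they have to be found in the camera images.
- hatch: Plywood firing hand-in box, fixed. Origin at table height under the middle of the flaps' hinge line; x points the way things are pushed in, y left, z up. Level deck, top at z = 90 mm, from x = -170 (front edge) to +42 mm. Two lanes, centres y = +71 and -71, each leading to a doorway at x = 0. Lips 6 mm high bound the lanes; the middle wall and lip are 16 mm thick, the outer ones 10.
- sill_left (a point): Point on the deck top under the closed left flap (hatch x = 0, y = +71), mid-doorway; axes as hatch. The doorway is 125 mm wide between plywood walls. Above it runs a steel hinge rod of 8 mm diameter, its centre 56 mm above the deck.
- sill_right (a point): The same point of the right doorway (hatch y = -71).
- deck_end (a point): Far edge of the deck, at deck height, middle of the box (hatch x = +42, y = 0). The deck's last 22 mm are metal, and here a slippery metal chute (friction about 0.12) begins, falling at 24 degrees to an end wall at x = +187. A plaque tips and slides down by itself once its middle has passed this edge, i.e. its rear face is about at x = 0 (the doorway); rear face at x = +5 to +15 is sure.
- roof (a point): Top of the clear plastic roof over the chute at its front edge (hatch x = +8, y = 0, 154 mm above the table, 64 mm above the deck); the roof runs from here to the end wall. Fingers tilted about 30 degrees, tips forward, reach in under the hinge rod while the hand stays above the roof.
- flap_left (a joint): Blue flap of the left doorway, 120 mm wide, 4 mm thick, 40 g, hanging from the hinge rod to 4 mm above the deck. 0 = hanging shut, grows to 1.45 rad as its lower edge swings inward (hatch +x) and up; it cannot swing outward. It falls shut by its own weight in under a second when nothing is under it.
- flap_right (a joint): The same for the right doorway.
- terracotta_plaque: Terracotta-red square plaque with a darker flower on top, 90 mm (its x) by 92 mm (its y) by 24 mm high, about 0.36 kg (0.25 to 0.5), lying flat on the deck in front of one of the two flaps, its x roughly along the hatch's x (up to 0.25 rad off). Origin at the centre of its underside. This one is to be handed in.
- white_plaque: White glazed plaque with a blue-grey flower, same size, in the other lane. Must stay where it is.
- mug: White mug, 80 mm across, 90 mm high, origin under its centre. Bystander.
- spray: Orange spray bottle, 72 mm across, 180 mm high, origin under its centre. Bystander.
- maquette: Grey clay figure 192 mm high on a 90 mm square board, origin under its centre. Bystander.
- rib: Flat wooden modelling rib, 110 x 50 x 6 mm, origin under its centre. Bystander.
- clay_knife: Spatula-like modelling tool 200 mm long, lying flat. Bystander.
- block: Wooden block 90 x 55 x 35 mm, origin under its centre. Bystander.
Things that resemble listed ones, but are neither listed nor needed, are in the scene too. Leave any green or yellow look-alike of the terracotta_plaque alone.

How it is judged (in metres and radians):
On the way:
1. the terracotta plaque, flat on the deck, has pushed the flap ahead of it open (z of terracotta_plaque in the frame of hatch above 0.085 m and x of terracotta_plaque in the frame of hatch above -0.045 m and ((y of terracotta_plaque in the frame of hatch above 0 m and value of joint flap_left above 0.3 rad) or (y of terracotta_plaque in the frame of hatch below 0 m and value of joint flap_right above 0.3 rad))), for 0.05 s.
At the end, for the whole second after the job is handed in: The terracotta plaque lies at rest at the bottom of the chute (its middle more than 110 mm past the hinge line), both flaps hang shut (within 0.08 rad), the white plaque is within 15 mm of where it was (x of terracotta_plaque in the frame of hatch between 0.11 and 0.185 m and y of terracotta_plaque in the frame of hatch between -0.14 and 0.14 m and z of terracotta_plaque in the frame of hatch below 0.075 m and angle between terracotta_plaque's own z axis and vertical below 0.6 rad and linear speed of terracotta_plaque below 0.02 m/s and value of joint each of flap_left, flap_right below 0.08 rad and distance of white_plaque from where it was at the start of the episode below 0.015 m); the robot touches nothing.
It fails at once if the terracotta plaque is lifted (more than 15 mm above the deck) or turned on edge (z of terracotta_plaque in the frame of hatch above 0.105 m or angle between terracotta_plaque's own z axis and vertical above 0.8 rad).
It fails at once if the terracotta plaque falls off the deck (x of terracotta_plaque in the frame of hatch below 0.02 m and z of terracotta_plaque in the frame of hatch below 0.07 m).
It fails at once if the white plaque is pushed about or lifted (more than 15 mm) (distance of white_plaque from where it was at the start of the episode above 0.015 m).
It fails at once if the other lane's flap is opened ((y of terracotta_plaque in the frame of hatch above 0 m and value of joint flap_right above 0.2 rad) or (y of terracotta_plaque in the frame of hatch below 0 m and value of joint flap_left above 0.2 rad)).
It fails at once if a bystander on the table is moved more than 20 mm (distance of any of mug, spray, maquette, rib, clay_knife, block from where it was at the start of the episode above 0.02 m).
It also fails if it takes over 35 s, if anything falls off the work surface, if the arm or the gripper's body presses on something with over 40 N, if the wrist force passes 120 N, or if a joint passes its speed limit or range.

## Working session

There is one attempt and no reset: what is moved stays moved. The work goes in short steps, Python scripts to look and compute and a shell command to move; the robot and the scene stay as the last step left them, time stands still between calls to the robot, and variables do not carry over. Pictures are saved under pics/ and viewed, and the job is handed in when it is done.

```bash
ls; mkdir -p pics
python3 - <<'E'
from workcell import sense, read_camera
import cv2
s=sense()
for k in s: print(k,s[k])
for n in ("scene","top"):
    c=read_camera(n)
    cv2.imwrite(f"pics/{n}0.png",c["frame"][:,:,::-1])
    print(n,{k:c[k] for k in c if k not in("frame","range_z")})
E
```

```text
pics
t 0.0
joint_pos [ 1.15650185e+00  5.28471044e-01  1.43385937e+00 -3.32796735e-05
  1.18138091e+00 -1.78497921e-01]
qd [-5.35177385e-04  1.77519504e-03  2.16127858e-03  9.46509948e-05
 -9.64290740e-04  8.45419860e-04]
tau [ 3.31017209e-04 -4.40035987e+01 -1.76597482e+01  6.32011145e-02
  5.79392700e-02 -1.64493131e-04]
eef_pos [145.70098763 607.05225029 221.58227874]
tcp_rot [[ 9.72331377e-01 -8.24674711e-04  2.33604396e-01]
 [-2.33605596e-01 -1.95182481e-03  9.72329479e-01]
 [-3.45900676e-04 -9.99997755e-01 -2.09046913e-03]]
contact_force [-0.25633173  0.65855732  0.59951665]
wrist_torque [ 0.02667383 -0.02585981  0.04530943]
finger_gap 87.24065616767432
scene {'fx': 409.59321673043445, 'fy': 409.59321673043445, 'cx': 284.53560864903835, 'cy': 210.25982173683605, 'k1': -0.10220469104753345, 'rvec': array([ 0.69176607,  2.58933841, -1.15765179]), 'tvec': array([ 421.35687481,  -91.33366456, 1651.99044952])}
top {'fx': 517.3801957349308, 'fy': 517.3801957349308, 'cx': 280.0727732915837, 'cy': 209.66777305339764, 'k1': 0.04541708438283944, 'rvec': array([ 2.20174746, -2.16992621,  0.03823409]), 'tvec': array([  36.49444102,  526.22575159, 1515.10109068])}
```

View pics/scene0.png

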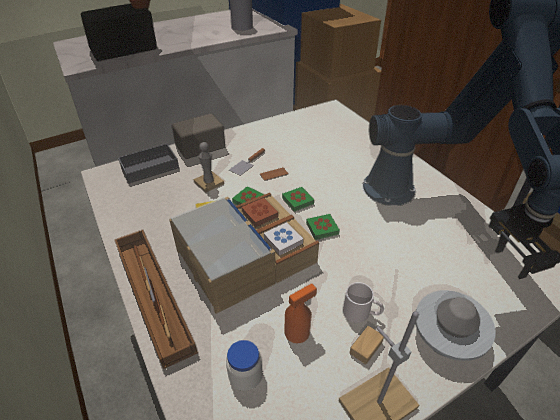

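View pics/top0.png

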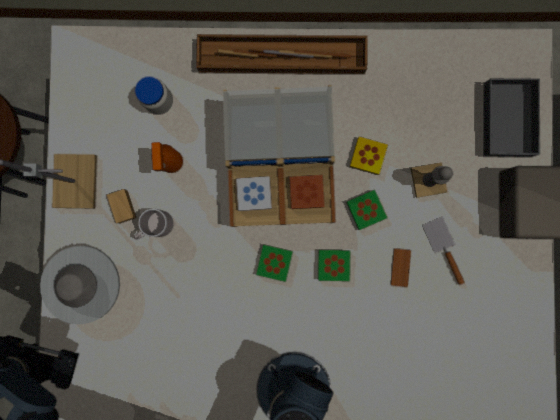

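The top view shows the box with its doorways at row ~160. The terracotta plaque lies in the right lane at (306,191). Things it could be taken for: the white one (254,193), green at (367,209), (333,265) and (274,262), and yellow (369,155). Only the red one on the deck fits the description, so I'll check it in a close crop.

```bash
cat > h.py <<'E'
import numpy as np, cv2
from workcell import sense, read_camera
def geo(c):
    R=cv2.Rodrigues(np.array(c["rvec"],float))[0]; t=np.array(c["tvec"],float); return R,t
def K(c): return np.array([[c["fx"],0,c["cx"]],[0,c["fy"],c["cy"]],[0,0,1.]])
def rays(c,uv):
    d=np.array([c["k1"],0,0,0,0.])
    p=cv2.undistortPoints(np.array(uv,float).reshape(-1,1,2),K(c),d)[:,0]
    R,t=geo(c); return -R.T@t, np.c_[p,np.ones(len(p))]@R
def onplane(c,uv,z):
    o,d=rays(c,uv); return o+d*((z-o[2])/d[:,2])[:,None]
def bydepth(c,uv):
    uv=np.atleast_2d(uv); o,d=rays(c,uv)
    r=np.array([c["range_z"][int(round(v)),int(round(u))] for u,v in uv]); return o+d*r[:,None]
def proj(c,P):
    return cv2.projectPoints(np.array(P,float).reshape(-1,3),np.array(c["rvec"],float),np.array(c["tvec"],float),K(c),np.array([c["k1"],0,0,0,0.]))[0][:,0]
def tri(c1,u1,c2,u2):
    o1,d1=rays(c1,[u1]);o2,d2=rays(c2,[u2]);d1=d1[0];d2=d2[0]
    s=np.linalg.lstsq(np.c_[d1,-d2],o2-o1,rcond=None)[0]
    a=o1+d1*s[0];b=o2+d2*s[1]; return (a+b)/2,np.linalg.norm(a-b)
def redmask(c):
    h=cv2.cvtColor(c["frame"],cv2.COLOR_RGB2HSV); 
    return h
E
python3 - <<'E'
from h import *
import cv2
c=read_camera("top"); f=c["frame"][:,:,::-1]
cv2.imwrite("pics/top_crop.png",cv2.resize(f[75:240,210:350],None,fx=5,fy=5,interpolation=cv2.INTER_CUBIC)[:,:][225:825])
c=read_camera("scene"); f=c["frame"][:,:,::-1]
cv2.imwrite("pics/scene_crop.png",cv2.resize(f[180:310,165:345],None,fx=4.4,fy=4.4,interpolation=cv2.INTER_CUBIC))
E
```

```text
(no output)
```

View pics/top_crop.png

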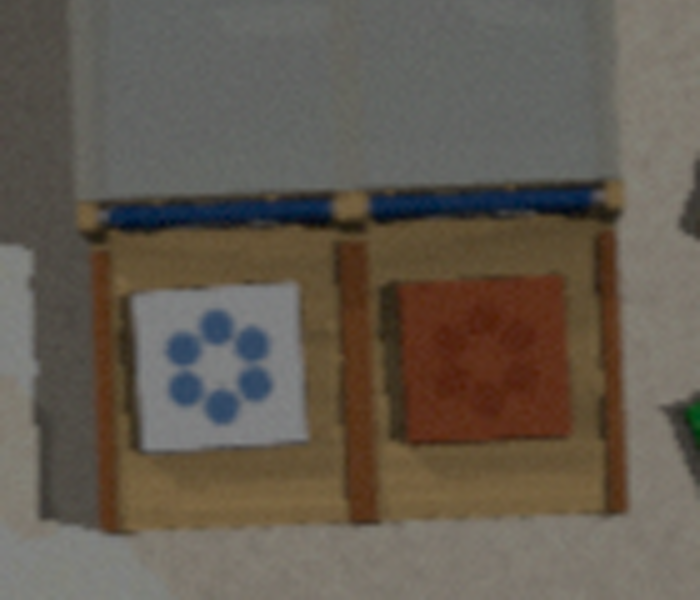

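View pics/scene_crop.png

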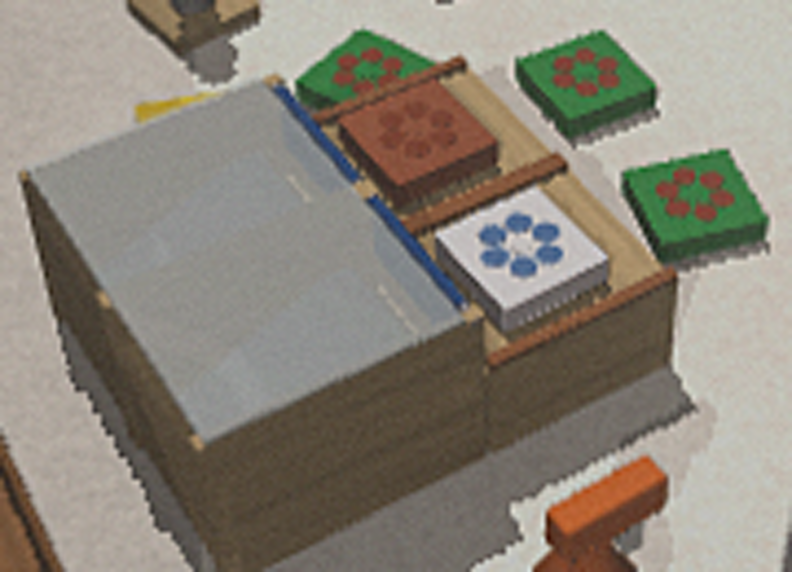

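The crops confirm the target: terracotta-red with a darker flower, in the right lane (top ~(306,191)). White is in the left lane. Now measuring.

Run:
```python
from h import *
np.set_printoptions(precision=1,suppress=True)
T=read_camera("top"); S=read_camera("scene")
def corners(c,box,z,kind="red"):
    x0,y0,x1,y1=box
    h=cv2.cvtColor(c["frame"],cv2.COLOR_RGB2HSV)[y0:y1,x0:x1].astype(int)
    if kind=="red": m=((h[...,0]<11)&(h[...,1]>120)&(h[...,2]>60))
    else: m=(h[...,1]<70)&(h[...,2]>85)
    m=cv2.morphologyEx(m.astype(np.uint8),cv2.MORPH_CLOSE,np.ones((9,9)))
    m=cv2.morphologyEx(m,cv2.MORPH_OPEN,np.ones((5,5)))
    n,l,st,ce=cv2.connectedComponentsWithStats(m); i=1+np.argmax(st[1:,4]); 
    cn=max(cv2.findContours((l==i).astype(np.uint8),cv2.RETR_EXTERNAL,cv2.CHAIN_APPROX_NONE)[0],key=len)[:,0]+[x0,y0]
    P=onplane(c,cn,z); r=cv2.minAreaRect(P[:,:2].astype(np.float32))
    return st[i,4],ce[i]+[x0,y0],r
for nm,box,k in(("terra",(287,170,328,212),"red"),("white",(233,172,274,214),"w")):
    a,ce,r=corners(T,box,114,k); print(nm,a,ce,r, "depth pt",bydepth(T,[ce]))
# scene flower centres by eye (crop->px) and triangulation
def sc(x,y): return (165+x/4.4,180+y/4.4)
def tp(x,y): return (210+x/5,120+y/5)
for nm,a,b in (("terra flower",(487,362),(419,131)),("white flower",(219,367),(520,245)),
  ("midpost",(350,209),(365,187)),("mid lip front",(364,522),(553,160)),("terra nearmid-front corner",(400,283),(403,185)),
  ("terra c far-right front",(563,277),(343,125)),("terra rear R",(572,436),(425,75)),("terra rear L",(408,443),(497,143)),
  ("left outer lip front",(110,530),(672,278)),("right lip front",(620,513),(458,64)), ("post R",(612,196),(270,82)),("post L",(90,217),(475,313))):
    p,e=tri(T,tp(*a),S,sc(*b)); print(nm,p,"err",round(e,1), "topdepth",bydepth(T,[tp(*a)])[0], "scdepth",bydepth(S,[sc(*b)])[0])
```

```text
terra 1244 [305.2 193.2] ((566.2607421875, -31.367950439453125), (97.06006622314453, 110.41410064697266), 0.8225448727607727) depth pt [[566.9 -26.5 114.8]]
white 1425 [253.8 193.6] ((566.9867553710938, 118.13166809082031), (113.89433288574219, 111.03002166748047), 0.8998249173164368) depth pt [[564.  115.6 114.7]]
terra flower [568.  -31.6 105. ] err 4.6 topdepth [569.4 -32.6 112.5] scdepth [570.1 -22.3 112.9]
white flower [563.5 117.  108.6] err 3.3 topdepth [565.  116.3 107. ] scdepth [565.6 123.9 115.5]
midpost [648.1  44.3 145.3] err 1.7 topdepth [648.2  43.8 149.7] scdepth [647.8  45.6 146.1]
mid lip front [481.9  33.6  87.4] err 3.4 topdepth [480.8  34.7  72. ] scdepth [486.6  38.   93.1]
terra nearmid-front corner [609.6  18.3 108.4] err 8.3 topdepth [612.6  16.2 113.5] scdepth [607.1  22.7 110.3]
terra c far-right front [615.1 -72.8 100.3] err 8.0 topdepth [619.6 -75.3  92.4] scdepth [617.9 -56.2 113.7]
terra rear R [531.2 -81.4 109.3] err 4.7 topdepth [530.4 -81.5  89. ] scdepth [526.  -97.2  96. ]
terra rear L [522.8  11.4 106. ] err 3.4 topdepth [525.3  10.4  87. ] scdepth [512.2  -3.9  89.2]
left outer lip front [472.4 178.9  83.4] err 3.8 topdepth [474.3 180.   63.4] scdepth [475.  185.5  90.7]
right lip front [ 488.3 -109.7   83.1] err 1.4 topdepth [ 490.2 -116.7   -2.4] scdepth [496.5 -95.8  96.4]
post R [657.8 -98.  142.6] err 0.5 topdepth [657.6 -97.9 145.6] scdepth [661.5 -87.2 152.1]
post L [640.2 186.9 144.2] err 6.1 topdepth [642.4 185.  146.7] scdepth [639.9 192.7 149.2]
```

Measured pose: hatch yaw ≈ +0.057 rad, origin ≈ (649,44). The terracotta plaque's centre is ≈ hatch (-85,-71) and it is nearly square to the lane. Refining with clean corners on known planes.

```bash
python3 - <<'E'
from h import *
np.set_printoptions(precision=1,suppress=True)
T=read_camera("top")
tp=lambda L:[(210+x/5,120+y/5) for x,y in L]
C=onplane(T,tp([(400,283),(563,277),(572,436),(408,443)]),114); print(C[:,:2],C[:,:2].mean(0))
e=C[1]-C[0];f=C[2]-C[3];g=C[0]-C[3];h=C[1]-C[2]
print("sizes",[np.linalg.norm(v) for v in(e,f,g,h)],"yaw",np.arctan2(g[1],g[0]),np.arctan2(h[1],h[0]),np.arctan2(e[0],-e[1]),np.arctan2(f[0],-f[1]))
L=onplane(T,tp([(108,531),(364,522),(618,513)]),96);P=onplane(T,tp([(90,212),(350,207),(612,194)]),150);print(L,P)
for q in(L,P): d=q[0]-q[2]; print("yaw",np.arctan2(-d[0],d[1]),np.linalg.norm(d))
print("mid dir",np.arctan2(*(P[1]-L[1])[[1,0]]),np.linalg.norm((P[1]-L[1])[:2]))
# tall stuff (lamp) heights along route
r=T["range_z"]; v,u=np.mgrid[0:420:6,0:560:6]; uv=np.c_[u.ravel(),v.ravel()]; Q=bydepth(T,uv); ok=(r[uv[:,1],uv[:,0]]>0)&(Q[:,2]>140); print(Q[ok][::3].astype(int).tolist())
E
python3 -m inch '0 -50 0 0;0 -100 0 0;30 -150 -21 0;65 -180 -46 0;105 -200 -74 0;145 -200 -102 -2' 120
```

```text
[[612.5  16.2]
 [617.  -73.9]
 [528.9 -79.9]
 [523.8  10.5]] [570.5 -31.8]
sizes [np.float64(90.24507385717243), np.float64(90.53267255251349), np.float64(88.91003089063331), np.float64(88.26803215755044)] yaw 0.06377787502859027 0.06711319716999832 0.04964073293168572 0.05678282686652771
[[ 473.1  177.5   96. ]
 [ 480.2   34.4   96. ]
 [ 487.3 -107.1   96. ]] [[644.7 184.7 150. ]
 [649.2  43.8 150. ]
 [658.  -97.6 150. ]]
yaw 0.04987560035259699 284.9760673601045
yaw 0.04708115367922461 282.5349776489059
mid dir 0.05562381828298034 169.26409996495684
[[842, 155, 153], [842, 106, 154], [842, 57, 157], [844, 8, 151], [843, -39, 156], [843, -88, 156], [826, 155, 151], [825, 105, 156], [828, 57, 148], [827, 8, 154], [828, -40, 149], [828, -89, 150], [809, 154, 154], [809, 105, 156], [810, 57, 152], [811, 8, 150], [811, -40, 152], [811, -88, 156], [792, 154, 156], [792, 105, 156], [793, 56, 153], [795, 8, 150], [794, -40, 154], [795, -89, 153], [775, 153, 157], [777, 105, 152], [779, 56, 146], [778, 7, 152], [778, -40, 156], [780, -89, 147], [759, 153, 155], [760, 104, 156], [760, 56, 15
[... 1422 characters left out ...]
544], [102, 521, 332], [103, 0, 306], [103, -41, 303], [165, 528, 594], [164, 499, 588], [155, 481, 558], [55, 29, 190], [92, -13, 316], [94, -55, 320], [123, 584, 489], [158, 491, 603], [151, 471, 579], [45, 43, 206], [78, 0, 315], [81, -41, 324], [76, -84, 301], [150, 476, 612], [143, 456, 587], [41, 42, 242], [67, 0, 324], [68, -41, 323], [138, 498, 607], [140, 466, 610], [133, 444, 589], [43, 41, 291], [60, 0, 343], [57, -41, 331], [130, 496, 611], [131, 462, 615], [124, 441, 594], [42, 40, 332], [47, 0, 342], [44, -41, 332]]
t: 0.95
eef_pos: [255.2, 485.0, 424.4]
tcp_rot: [[0.98, 0.004, 0.197], [-0.197, 0.005, 0.98], [0.003, -1.0, 0.006]]
contact_force: [0.6, 0.0, -0.5]
finger_gap: 49.4
```

```bash
python3 -m inch '40 0 -27 -2;80 0 -54 -4;120 0 -80 -6;160 0 -107 -8;200 0 -134 -10;240 0 -161 -12;280 0 -188 -14.4;320 0 -214 -14.4' | tail -5; python3 -c "
from workcell import sense
print(sense()['joint_pos'])"
```

```text
t: 1.75
eef_pos: [527.8, 210.5, 424.3]
tcp_rot: [[0.999, 0.005, -0.054], [0.054, 0.005, 0.999], [0.005, -1.0, 0.005]]
contact_force: [0.3, 0.2, -0.6]
finger_gap: 46.2
[ 0.18046975  0.2797207   1.279614    0.00446072  1.57680825 -1.44383076]
```

```bash
python3 -m inch '30 0 -30 0;60 0 -61 0;91 0 -92 0;121 0 -122 0;152 0 -152 0;182 0 -183 0;182 0 -183 0' | tail -5; python3 -m inch '40 0 0 0;80 0 0 0;120 0 0 0;160 0 0 0;200 0 0 0' | tail -5;  python3 -c "
from workcell import sense
print(sense()['joint_pos'])"
```

```text
t: 2.45
eef_pos: [722.4, 32.3, 421.2]
tcp_rot: [[0.999, 0.003, -0.048], [0.048, 0.003, 0.999], [0.004, -1.0, 0.003]]
contact_force: [-0.1, 0.4, 0.8]
finger_gap: 45.9
t: 2.95
eef_pos: [879.0, 40.9, 393.6]
tcp_rot: [[0.999, 0.021, -0.048], [0.048, 0.006, 0.999], [0.021, -1.0, 0.005]]
contact_force: [0.1, 0.5, -0.8]
finger_gap: 46.2
[-0.0827934   0.90735903  0.22573703  0.00890758  1.98814162 -1.6982386 ]
```

```bash
python3 -m inch '-10 0 40 0;-15 0 80 0;-20 0 115 0;0 0 115 0;50 0 115 0;100 0 115 0;150 0 115 0;200 0 115 0' | tail -5; python3 -c "
from workcell import sense
print(sense()['joint_pos'])"
```

```text
t: 3.75
eef_pos: [900.5, 144.9, 350.4]
tcp_rot: [[0.997, 0.057, -0.048], [0.048, 0.012, 0.999], [0.058, -0.998, 0.01]]
contact_force: [0.3, -0.4, 0.8]
finger_gap: 46.3
[ 0.03396381  0.96007616  0.21927135  0.01106917  1.90466479 -1.58082282]
```

```bash
python3 -m inch '50 -40 0 0;100 -80 0 0;150 -120 0 0;200 -160 0 0;250 -200 0 0;300 -200 0 0' | tail -5; python3 -c "
from workcell import sense
print(sense()['joint_pos'])"
```

```text
t: 4.35
eef_pos: [891.1, 127.3, 404.1]
tcp_rot: [[0.994, 0.097, -0.049], [0.047, 0.018, 0.999], [0.098, -0.995, 0.013]]
contact_force: [-0.5, -0.1, -0.5]
finger_gap: 46.1
[ 0.01258446  0.90047465  0.21800823  0.01765132  1.92582001 -1.59919661]
```

```bash
for i in 1 2; do python3 -m inch '50 -40 10 0;100 -80 20 0;150 -120 20 0' | sed -n 1,3p; done; for i in 1 2; do  python3 -m inch '50 0 10 0;100 0 20 0;150 0 20 0' | sed -n 1,3p; done
```

```text
t: 4.65
eef_pos: [885.1, 133.4, 438.1]
tcp_rot: [[0.989, 0.136, -0.05], [0.047, 0.024, 0.999], [0.137, -0.99, 0.017]]
t: 4.95
eef_pos: [877.8, 138.5, 472.1]
tcp_rot: [[0.983, 0.174, -0.052], [0.048, 0.03, 0.998], [0.175, -0.984, 0.021]]
t: 5.25
eef_pos: [903.5, 148.8, 446.1]
tcp_rot: [[0.976, 0.21, -0.054], [0.047, 0.036, 0.998], [0.211, -0.977, 0.025]]
t: 5.55
eef_pos: [925.9, 158.0, 424.9]
tcp_rot: [[0.968, 0.245, -0.055], [0.046, 0.043, 0.998], [0.246, -0.969, 0.03]]
```

```bash
for i in 1 2 3 4; do python3 -m inch '50 0 -30 0;100 0 -60 0;150 0 -60 0' | sed -n 1,3p; done;  python3 -c "
from workcell import sense
print(sense()['joint_pos'])"
```

```text
t: 5.85
eef_pos: [953.7, 100.3, 410.2]
tcp_rot: [[0.958, 0.28, -0.052], [0.041, 0.044, 0.998], [0.282, -0.959, 0.031]]
t: 6.15
eef_pos: [975.3, 48.2, 399.5]
tcp_rot: [[0.947, 0.317, -0.048], [0.036, 0.045, 0.998], [0.318, -0.947, 0.031]]
t: 6.45
eef_pos: [992.3, -0.2, 392.4]
tcp_rot: [[0.934, 0.354, -0.045], [0.032, 0.042, 0.999], [0.355, -0.934, 0.028]]
t: 6.75
eef_pos: [1005.3, -44.9, 389.0]
tcp_rot: [[0.92, 0.39, -0.04], [0.027, 0.038, 0.999], [0.392, -0.92, 0.024]]
[-0.18909072  0.94358124  0.21913372  0.1110023   1.59042542 -1.77066278]
```

```bash
for i in 1 2 3; do python3 -m inch '50 0 -15 0;100 0 -25 0;150 0 -25 0' | sed -n 1,3p; done;  python3 -c "
from workcell import sense
print(sense()['joint_pos'])"
```

```text
t: 7.05
eef_pos: [1016.7, -58.1, 391.4]
tcp_rot: [[0.904, 0.427, -0.038], [0.025, 0.035, 0.999], [0.428, -0.904, 0.021]]
t: 7.35
eef_pos: [1026.1, -69.7, 397.6]
tcp_rot: [[0.886, 0.462, -0.036], [0.023, 0.032, 0.999], [0.463, -0.886, 0.018]]
t: 7.65
eef_pos: [1034.1, -81.8, 407.5]
tcp_rot: [[0.867, 0.497, -0.032], [0.021, 0.027, 0.999], [0.498, -0.867, 0.013]]
[-0.22736941  0.94095755  0.21882704  0.13983494  1.47872614 -1.80388453]
```

Tilting worked: against the reach limit the tool took on a 30° tilt, tips forward and square to the hatch. Now back to behind the plaque.

```bash
cat >> h.py <<'E'
O=np.array([649.5,43.8,0]); A=0.053
def H2W(h): h=np.array(h,float); return O+np.array([h[0]*np.cos(A)-h[1]*np.sin(A),h[0]*np.sin(A)+h[1]*np.cos(A),h[2]])
def W2H(w):
    d=np.array(w)-O; return np.array([d[0]*np.cos(A)+d[1]*np.sin(A),-d[0]*np.sin(A)+d[1]*np.cos(A),d[2]])
def shift(h):
    s=sense(); return np.array(s["tcp_rot"]).T@(H2W(h)-np.array(s["eef_pos"]))
E
python3 - <<'E'
from h import *
np.set_printoptions(precision=1,suppress=True)
print(W2H(sense()["eef_pos"]),shift([100,-71,330]),shift([-155,-71,260]))
E
```

```text
[ 377.4 -145.8  407.5] [-280.9  -70.8   68. ] [-536.9 -137.1   61.8]
```

```bash
python3 -m inch '-40 -10 8 0;-80 -20 16 0;-125 -31 25 -1;-170 -43 35 -1;-215 -54 45 -1;-260 -66 50 -1;-305 -78 50 -1;-345 -88 52 -1' | sed -n 1,3p;python3 - <<'E'
from h import *
np.set_printoptions(precision=2,suppress=True)
print(W2H(sense()["eef_pos"]),shift([-155,-71,260]),shift([-155,-71,180]),sense()["joint_pos"])
E
```

```text
t: 8.45
eef_pos: [687.0, -39.0, 313.0]
tcp_rot: [[0.866, 0.498, -0.048], [0.039, 0.028, 0.999], [0.498, -0.867, 0.004]]
[ 33.11 -84.63 313.  ] [-189.59  -47.76   12.4 ] [-229.45   21.6    12.05] [-0.3   0.35  1.59  0.26  0.72 -2.07]
```

```bash
python3 -m inch '-40 -10 3 0;-80 -20 6 0;-120 -30 9 0;-155 -39 12 0;-190 -48 12 0;-190 -48 12 0;-190 -48 12 0' | sed -n 1,5p;python3 - <<'E'
from h import *
np.set_printoptions(precision=2,suppress=True)
print(W2H(sense()["eef_pos"]),shift([-155,-71,180]),shift([-155,-71,130]),sense()["joint_pos"])
E
```

```text
t: 9.15
eef_pos: [498.3, -36.1, 260.9]
tcp_rot: [[0.865, 0.499, -0.047], [0.039, 0.026, 0.999], [0.5, -0.866, 0.004]]
contact_force: [0.2, -0.7, 0.9]
finger_gap: 46.3
[-155.24  -71.79  260.86] [-40.21  70.16   0.51] [-65.2  113.46   0.33] [-0.45  0.15  2.07  0.52  0.5  -2.48]
```

```bash
python3 -m inch '-20 35 0 0;-40 70 0 0;-53 92 0 0;-65 113 0 0;-65 113 0 0' | sed -n 1,5p;python3 - <<'E'
from h import *
np.set_printoptions(precision=2,suppress=True)
print(W2H(sense()["eef_pos"]),shift([-155,-71,101]),sense()["joint_pos"])
for n,b,k in(("scene",(180,310,165,345),4.4),("top",(110,240,210,350),5)):
    c=read_camera(n); f=c["frame"][b[0]:b[1],b[2]:b[3],::-1]; cv2.imwrite(f"pics/{n}1.png",cv2.resize(f,None,fx=k-.4,fy=k-.4,interpolation=cv2.INTER_CUBIC))
E
```

```text
t: 9.65
eef_pos: [514.9, -29.0, 154.1]
tcp_rot: [[0.886, 0.462, -0.036], [0.034, 0.013, 0.999], [0.463, -0.887, -0.005]]
contact_force: [0.1, 0.4, -0.4]
finger_gap: 46.2
[-138.26  -65.6   154.12] [-39.34  39.42  -5.43] [-0.39  0.41  2.14  0.91  0.24 -2.85]
```

View pics/scene1.png

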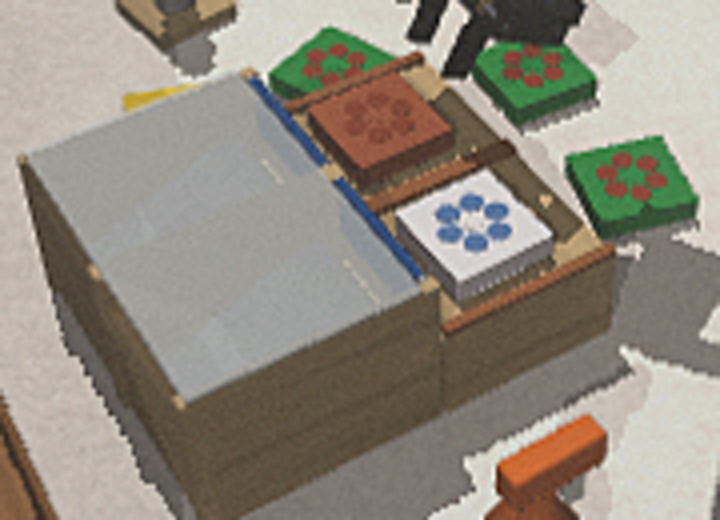

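View pics/top1.png

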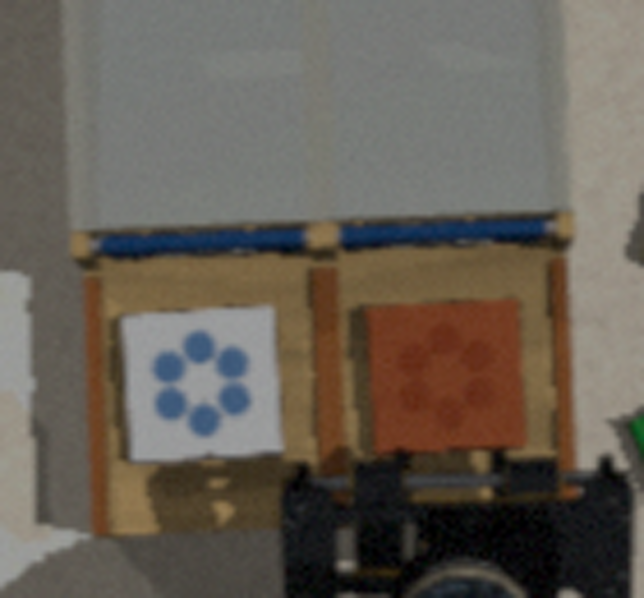

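Fingers are seen just behind the terracotta plaque, but j6 has reached its limit. I'll rise and turn the tool a half turn, which gives the same finger pair and frees j6.

```bash
python3 -m inch '10 -32 -1 0;20 -64 -2 0;20 -64 -2 8.5;20 -64 -2 17;20 -64 -2 25.5;20 -64 -2 34;20 -64 -2 42.5;20 -64 -2 51'|sed -n 1,3p; python3 -m inch '0 0 0 8.5;0 0 0 17;0 0 0 25.5;0 0 0 34;0 0 0 42.5;0 0 0 51;0 0 0 59.5;0 0 0 68'|sed -n 1,3p;  python3 -m inch '0 0 0 8.5;0 0 0 17;0 0 0 25.5;0 0 0 34;0 0 0 42.5;0 0 0 51;0 0 0 59.5;0 0 0 61'|sed -n 1,3p
python3 - <<'E'
from h import *
np.set_printoptions(precision=2,suppress=True)
print(W2H(sense()["eef_pos"]),shift([-155,-71,150]),sense()["joint_pos"])
R=np.array(sense()["tcp_rot"]); print("az of -z",np.arctan2(-R[1,2],-R[0,2])-np.pi/2)
E
```

```text
t: 10.55
eef_pos: [502.6, -31.5, 223.0]
tcp_rot: [[0.58, 0.466, 0.668], [-0.759, 0.011, 0.651], [0.296, -0.885, 0.36]]
t: 11.35
eef_pos: [503.1, -32.0, 224.6]
tcp_rot: [[-0.406, 0.469, 0.784], [-0.886, 0.01, -0.464], [-0.225, -0.883, 0.411]]
t: 12.15
eef_pos: [503.6, -32.4, 226.0]
tcp_rot: [[-0.882, 0.471, 0.024], [-0.022, 0.009, -1.0], [-0.471, -0.882, 0.003]]
[-149.73  -68.36  226.03] [40.42 64.62  2.57] [-0.41  0.23  2.09  0.51  0.41  0.71]
az of -z 0.023894965853371364
```

```bash
python3 -m inch '14 22 1 -1;28 44 2 -2;40 64 3 -2;40 64 3 -2'|sed -n 1,4p
python3 - <<'E'
from h import *
np.set_printoptions(precision=2,suppress=True)
print(W2H(sense()["eef_pos"]),shift([-155,-71,102]),sense()["joint_pos"])
E
```

```text
t: 12.55
eef_pos: [498.3, -36.0, 150.0]
tcp_rot: [[-0.881, 0.471, 0.056], [-0.059, 0.008, -0.998], [-0.47, -0.882, 0.02]]
contact_force: [-0.5, -0.6, -0.3]
[-155.18  -71.69  150.02] [22.41 42.45 -1.67] [-0.42  0.41  2.19  1.14  0.22  0.  ]
```

```bash
python3 -m inch '6 11 -0.5 0;11 21 -1 0;17 32 -1.5 0;22 42 -1.7 0;22 42 -1.7 0'|sed -n 1,4p
python3 - <<'E'
from h import *
np.set_printoptions(precision=2,suppress=True)
print(W2H(sense()["eef_pos"]),shift([-120,-71,101]),sense()["joint_pos"])
c=read_camera("top"); f=c["frame"][110:240,210:350,::-1]; cv2.imwrite(f"pics/top2.png",cv2.resize(f,None,fx=4.6,fy=4.6,interpolation=cv2.INTER_CUBIC))
E
```

```text
t: 13.05
eef_pos: [498.8, -35.6, 102.1]
tcp_rot: [[-0.881, 0.47, 0.056], [-0.059, 0.008, -0.998], [-0.47, -0.883, 0.021]]
contact_force: [0.1, -1.1, 0.6]
[-154.7   -71.27  102.1 ] [-30.11  17.27  -0.18] [-0.42  0.54  2.23  1.93  0.22 -0.8 ]
```

View pics/top2.png

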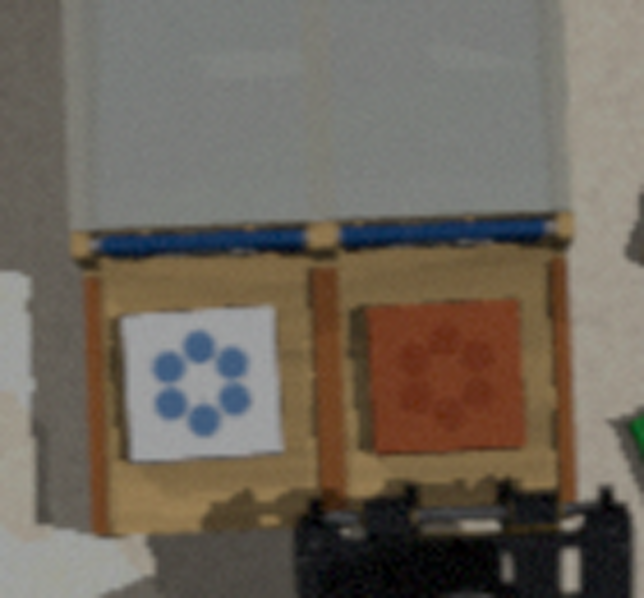

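Fingers sit behind the plaque and are centred on it. Pushing.

```bash
python3 -m inch '-11 6 0 0;-22 12 0 0;-33 17.6 0 0;-44 23.4 0 0;-55 29.3 0 0;-64 34 0 0;-70 37.3 0 0;-75 40 0 0'|sed -n 1,5p
python3 - <<'E'
from h import *
np.set_printoptions(precision=2,suppress=True)
print(W2H(sense()["eef_pos"]),shift([-40,-71,102]),shift([-15,-71,102]),sense()["joint_pos"])
c=read_camera("top"); f=c["frame"][110:240,210:350,::-1]; cv2.imwrite(f"pics/top3.png",cv2.resize(f,None,fx=4.6,fy=4.6,interpolation=cv2.INTER_CUBIC))
E
```

```text
t: 13.9
eef_pos: [584.0, -30.6, 103.7]
tcp_rot: [[-0.88, 0.471, 0.059], [-0.062, 0.008, -0.998], [-0.471, -0.882, 0.022]]
contact_force: [-2.9, 0.1, 0.3]
finger_gap: 46.2
[-69.37 -70.84 103.68] [-25.11  15.32   0.29] [-47.16  27.1    0.43] [-0.33  0.58  2.02  1.11  0.18  0.11]
```

View pics/top3.png

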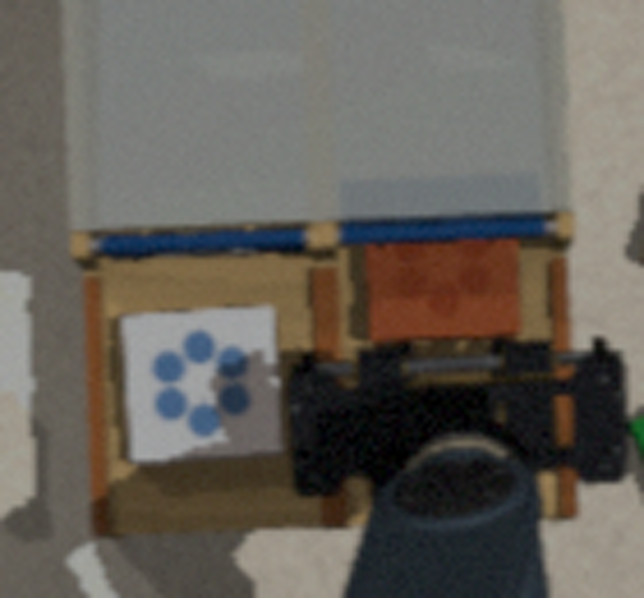

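The plaque is sliding straight and already lifting the right flap. The white plaque has not moved. Continuing.

```bash
python3 -m inch '-8 5 0 0;-16 10 0 0;-24 14.5 0 0;-32 19 0 0;-40 23.5 0 0;-47 27 0.4 0;-47 27 0.4 0'|sed -n 1,5p
python3 - <<'E'
from h import *
np.set_printoptions(precision=2,suppress=True)
print(W2H(sense()["eef_pos"]),shift([3,-71,101.5]),sense()["joint_pos"])
c=read_camera("top"); f=c["frame"][110:240,210:350,::-1]; cv2.imwrite(f"pics/top4.png",cv2.resize(f,None,fx=4.6,fy=4.6,interpolation=cv2.INTER_CUBIC))
c=read_camera("scene"); f=c["frame"][150:310,165:345,::-1]; cv2.imwrite(f"pics/scene4.png",cv2.resize(f,None,fx=3.7,fy=3.7,interpolation=cv2.INTER_CUBIC))
E
```

```text
t: 14.65
eef_pos: [640.6, -28.6, 103.9]
tcp_rot: [[-0.878, 0.475, 0.059], [-0.064, 0.007, -0.998], [-0.475, -0.88, 0.025]]
contact_force: [1.0, -0.2, 0.6]
finger_gap: 46.5
[-12.76 -71.79 103.86] [-12.75   9.55  -0.74] [-0.29  0.62  1.88  0.7   0.22  0.56]
```

View pics/top4.png

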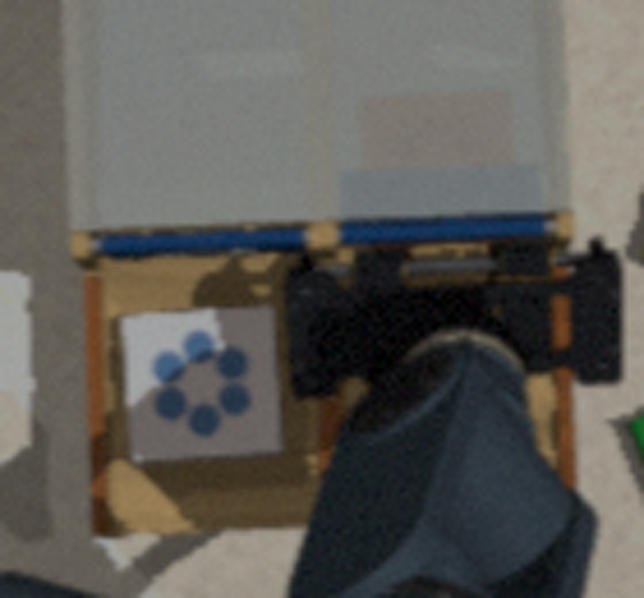

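View pics/scene4.png

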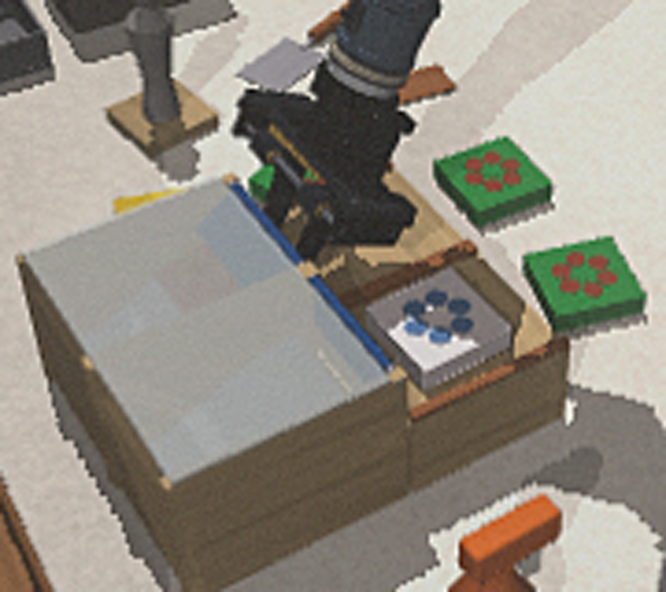

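```bash
python3 -m inch '-4 3 0 0;-8 6 -0.4 0;-13 9.5 -0.7 0;-15 10.5 -0.7 0;-15 10.5 -0.7 0;-15 10.5 -0.7 0'|sed -n 1,5p
python3 - <<'E'
from h import *
np.set_printoptions(precision=2,suppress=True)
print(W2H(sense()["eef_pos"]),sense()["joint_pos"])
c=read_camera("top"); f=c["frame"][80:210,210:350,::-1]; cv2.imwrite(f"pics/top5.png",cv2.resize(f,None,fx=4.6,fy=4.6,interpolation=cv2.INTER_CUBIC))
E
```

```text
t: 15.35
eef_pos: [657.1, -26.3, 100.8]
tcp_rot: [[-0.879, 0.473, 0.059], [-0.063, 0.008, -0.998], [-0.473, -0.881, 0.023]]
contact_force: [0.1, 0.7, -0.3]
finger_gap: 46.3
[  3.83 -70.43 100.79] [-0.27  0.63  1.84  0.62  0.24  0.66]
```

View pics/top5.png

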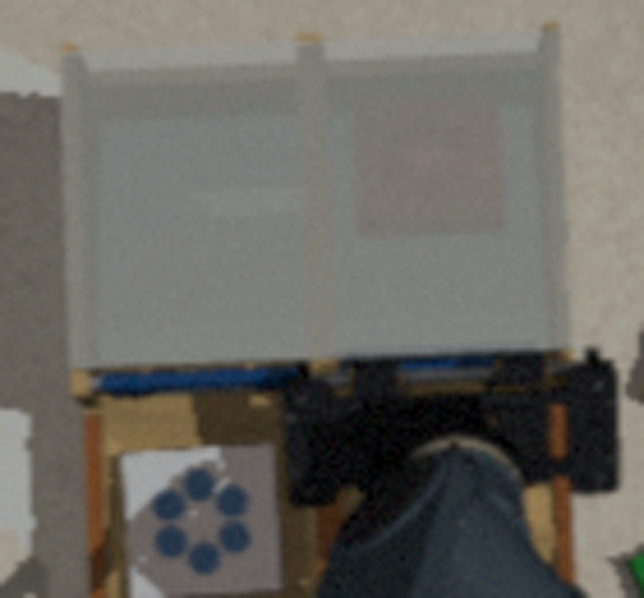

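The plaque is down at the bottom of the chute (crop ~(430,165), under the roof). Now drawing straight back, then up.

```bash
python3 -m inch '12 -7 0 0;26 -14.5 0 0;44 -24 0 0;62 -33.5 0 0;80 -43 0 0;98 -52.5 0 0;107 -57 0 0'|sed -n 1,4p
python3 - <<'E'
from h import *
np.set_printoptions(precision=2,suppress=True)
print(W2H(sense()["eef_pos"]),shift([-130,-71,190]),shift([-130,-71,240]))
E
```

```text
t: 16.1
eef_pos: [534.2, -33.5, 100.4]
tcp_rot: [[-0.88, 0.472, 0.058], [-0.062, 0.007, -0.998], [-0.471, -0.882, 0.023]]
contact_force: [-0.2, -0.2, -1.0]
[-119.27  -71.05  100.39] [-32.78 -84.06   1.95] [ -56.34 -128.15    3.1 ]
```

```bash
python3 -m inch '-8 -21 0 0;-16 -42 1 0;-25 -63 1 0;-33 -84 2 0;-45 -106 2 0;-56 -128 3 0;-56 -128 3 0;-56 -128 3 0'|sed -n 1,4p
python3 - <<'E'
from h import *
np.set_printoptions(precision=1,suppress=True)
print(W2H(sense()["eef_pos"]),np.abs(sense()["qd"]).max())
c=read_camera("top"); f=c["frame"][80:210,210:350,::-1]; cv2.imwrite(f"pics/top6.png",cv2.resize(f,None,fx=4.6,fy=4.6,interpolation=cv2.INTER_CUBIC))
tp=lambda x,y:(210+x/4.6,80+y/4.6)
print([W2H(p) for p in onplane(c,[tp(358,100),tp(505,100),tp(500,235),tp(358,235)],60)])
c=read_camera("scene"); cv2.imwrite("pics/scene6.png",cv2.resize(c["frame"][120:330,150:350,::-1],None,fx=2.8,fy=2.8,interpolation=cv2.INTER_CUBIC))
E
```

```text
t: 16.9
eef_pos: [523.3, -33.8, 240.7]
tcp_rot: [[-0.879, 0.474, 0.058], [-0.063, 0.007, -0.998], [-0.473, -0.881, 0.024]]
contact_force: [-0.5, 0.1, -0.8]
[-130.2  -70.8  240.7] 0.03961103145916656
[array([185.5, -28.1,  60. ]), array([ 181.4, -120.3,   60. ]), array([  96.3, -113.7,   60. ]), array([100. , -24.8,  60. ])]
```

View pics/top6.png

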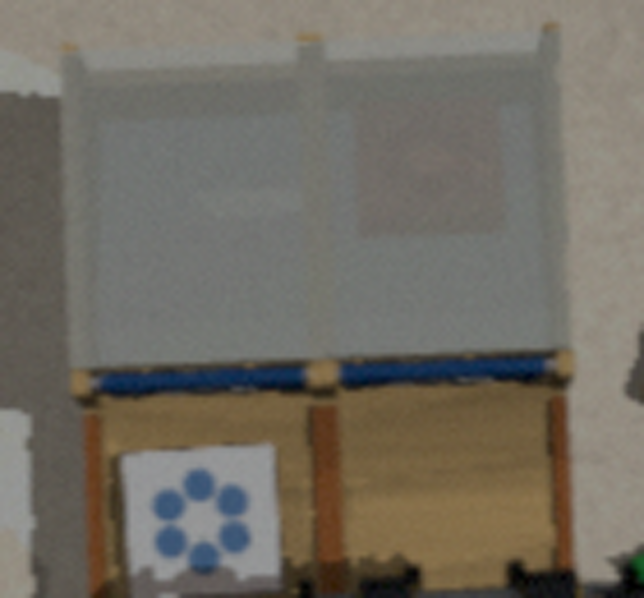

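View pics/scene6.png

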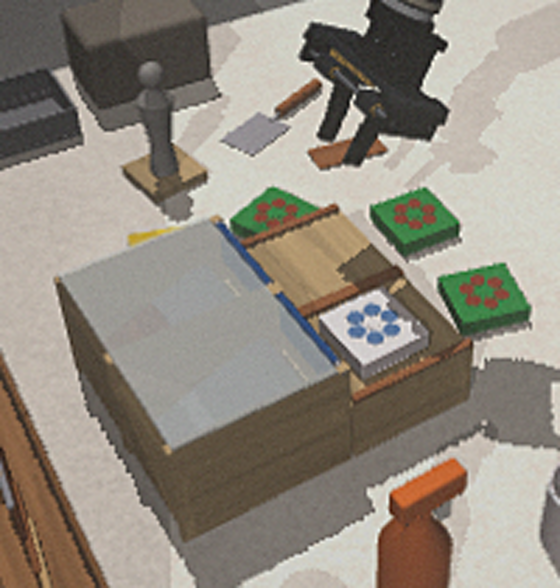

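The plaque rests at the chute's end wall, with its middle at hatch x ≈ 141. It has not moved between the last two pictures. Both flaps look shut, the white plaque is in place and the gripper is clear.

```bash
python3 -c "
from workcell import job_done
print(job_done())"
```

```text
the job is handed in; nothing more can be done
None
```

The terracotta plaque is through the right-hand flap and down the chute, and the job is handed in at about 17 s of the 35 s allowed. No verdict was reported.

**What I did:** I found the terracotta plaque in the right lane. The moves can't tilt the hand directly, so I pressed the arm against its reach limit until the fingers leaned about 28–30° forward. I lowered the fingers behind the plaque, pushed it straight in, then drew back and lifted clear.

**Last checks:**
- **Terracotta plaque:** it lies by the chute's end wall, its middle about 140 mm past the hinge line, and it did not move between the last two pictures.
- **Flaps:** both look shut in both camera views; I judged this by eye and did not measure the angles.
- **White plaque:** I saw no movement, also by eye.
- **Other objects:** the bystanders and look-alikes in the last pictures (maquette, rib, clay knife, spray, green plaques) look undisturbed. I did not re-check the mug or the block.
- **Robot:** the fingers are about 150 mm above the deck, touching nothing. The highest force I read at the end of a move was about 3 N, during the push.

**What disagreed or failed:**
- **First descent:** the last joint reached the end of its range, so I rose, turned the tool half a turn and came down again.
- **Measured heights:** matching points between the two views disagreed by up to 8 mm at plaque corners. I relied on the depth readings and the stated heights instead.

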